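Gauge the display-case glass clamp

ROBOT

A 7-joint arm with a two-finger parallel gripper is mounted at the origin on the work surface. World frame = base frame: x ahead of the robot, y to its left, z up, the work surface at z = 0. Lengths are in m, angles in rad, forces in N, time in s.
With the tool pointing down it reaches from about 0.4 to 0.85 m from the base axis. Payload 4.4 kg.
Tool frame: the origin (TCP) lies at the very end of the fingers, on their centre line; the grasp point (between the pads) lies 19 mm behind it; z points along the fingers, y is the line along which they close (so a half turn about z gives the same grasp; the last joint's range is limited). The gripper opens to 94 mm and grips with 3 to 60 N. Pads are 16 mm wide; open, the fingers measure 119 mm over their backs; the gripper's body (75 mm by 177 mm) begins 78 mm behind the grasp point.
Start: joints at [-1.277, 0.628, 0.038, 1.517, -0.027, 0.996, -0.02], TCP at [0.229, 0.608, 0.205] pointing down, gripper open.
Joint ranges: [-3.06, 3.06], [-0.37, 2.12], [-1.25, 1.32], [0.18, 2.47], [-1.1, 4.24], [0.23, 1.98], [-2.94, 2.94]. Speed limits (rad/s): [2.57, 2.57, 3.14, 3.14, 3.14, 3.14, 3.14].

INTERFACE

Orientations are given as a unit quaternion [w, x, y, z].
In Python, from cell import status, get_image, ticket gives the robot as it stands.
- The arm moves only by the tool send_rows, never from a script. Its argument "series" is a list of rows, each a list of 6 numbers: the shift along the tool's x, y, z as a fraction of full scale, then the turn, a rotation vector about the tool's x, y, z as a fraction of full scale. In form: [[dx, dy, dz, wx, wy, wz], ...]. A call has 1 to 20 rows; each row is the pose to reach, as a shift and turn from the pose commanded when the call began, along the tool's axes at that moment; what a row does not reach only later rows make up. Full scale, the value 1, is 200 mm for a shift and 90 degrees for a turn. A row lasts 1/8 s, in which the tool goes at most 62.5 mm and 10.7 degrees, less where a joint would pass 70% of its speed; a pose out of reach is approached as far as the arm can. A call with a number of a shift or a turn outside -1 to 1 is refused whole. A call with a gripper value outside its range is refused whole. "hand" is the opening, from 0 (shut) to 1 (fully open), set as the call begins (left out, the last holds). The fingers move at their own pace and stop on an object; "force" is the grip in N (left out, the last holds). Time passes only in rows, so rows that repeat a pose let the fingers close. It gives the time, the measured TCP pose, the force, the opening and the grip force at its end, in the units of the state.
- status.read_state(): the state, without advancing time (a new reading comes with each control period).
- get_image(name): name is "side" or "top" or "wrist"; returns a dict with "img" (420x560x3 uint8, red, green, blue), "K" (3x3 intrinsics, pixels), "origin" and "orientation" of the camera in the world; the wrist camera has in their place "T_tool_cam" (4x4, takes a point from camera to tool coordinates, whose origin is the TCP and whose axes are the flange's). Camera axes: x right, y up, looking along -z (the intrinsics and any distortion apply to the point x, -y, -z); pixel columns grow to the right and rows downward; lengths in m; the calibration is good to about 2 mm. A picture is of the moment at which its call begins: read the wrist's pose just before it. There is no depth.
- ticket.close_job(): hands the job in; it is judged then, once.
The state is a dict: "time": time; "q": joint angles; "qvel": joint speeds; "joint_torque": joint torques, N m; "eef_pos": TCP position; "tool_rot": TCP orientation; "wrist_force": force on the tool from outside, world axes, zero at the start; "ft_torque": the same for the moment, N m; "opening": opening from 0.0 (shut) to 1.0 (fully open); "grasp_force": force on a finger pad.
Only numpy, scipy, OpenCV 4.12 (cv2) and the standard library are available. Lean on these libraries where they do the work, as an engineer would, in place of code of your own. Each camera call takes 0.05 s, during which the arm holds its last target. There are 200 camera calls.

TASK

The pastry case's front glass is out for cleaning, and of its two glass clamps one still has a good black rubber lip that nearly closes the slot, the other's has worn down to a low strip that leaves the slot wide open. Take the blue pane gauge by its handle out of the rack and slide its blade straight down, near mid-length, into the slot of the clamp whose lip still grips, feeling it drag, until the handle's underside sits on the clamp's rim; then let go and leave it standing there upright. Leave the orange gauge in the rack.

Things in the scene. Friction and masses are not known exactly. Their poses are not given: they have to be found in the camera images.
- gauge_blue: Blue pane gauge, upright in the white rack, 100 g. Steel blade 6 mm thick (x), 40 wide (y), 60 long, under its blue handle 26 (x) by 50 (y) by 55 tall. Origin: centre of the blade's lower end, z up; handle from 60 to 115 mm above it. It hangs loosely in a slot, handle resting on the rack's top, 70 mm above the counter. Use this one.
- gauge_orange: Orange pane gauge, upright in the white rack, 100 g. Steel blade 10 mm thick (x), 40 wide (y), 60 long, under its orange handle 26 (x) by 50 (y) by 55 tall. Origin: centre of the blade's lower end, z up; handle from 60 to 115 mm above it. It hangs loosely in a slot, handle resting on the rack's top, 70 mm above the counter. Bystander beside the blue, either side.
- clamp_firm: Good glass clamp, fixed aluminium, 78 (x) by 100 (y) by 90 mm tall; slot along y, open on top. Origin: on the counter under the slot's middle, z up. Back wall x = 11 to 28 mm. Sprung black lip, 4 mm gap; slopes from x = 7, 41 mm down, to x = -13 at the rim: a blade lowered at x = -9 to 7 pushes it back (3 to 12 N drag) and, let go, is held to the wall. Home: gauge origin 30 mm above this one.
- clamp_worn: Worn glass clamp, fixed aluminium, 78 (x) by 100 (y) by 90 mm tall; slot along y, open on top. Origin: on the counter under the slot's middle, z up. Back wall x = 11 to 28 mm. Its black lip is worn down to a strip at the bottom of the housing wall, 34 mm high and 8 mm thick, leaving the slot 47 mm wide: no drag. Bystander; either clamp may stand left or right.

How it is judged:
By the outcome, as a careful person would: the job done as asked, in the order asked, and still so for the second after the job is handed in, with the robot touching nothing.
It also fails if it takes over 40 s, if anything falls off the work surface, if the arm or the gripper's body presses on something with over 40 N, if the wrist force passes 120 N, or if a joint passes its speed limit or range.

## Working session

There is one attempt and no reset: what is moved stays moved. The work goes in short steps, Python scripts to look and compute and a tool call to move; the robot and the scene stay as the last step left them, time stands still between calls to the robot, and variables do not carry over. Pictures are saved under pics/ and viewed, at most 10 in all, crops included, and the job is handed in when it is done.

Besides the shell and the picture viewer there is one more tool, called after ">>>" by a JSON object that holds its "method" and its "body", one argument or row to a line. send_rows: Moves the arm, as the interface text tells. Shift numbers are shares of 200 mm and turn numbers shares of 90 degrees, none past 1 either way. Its arguments: {"type":"object","properties":{"series":{"type":"array"},"hand":{"type":"number"},"force":{"type":"number"}},"required":["series"]}

```bash
ls; mkdir -p pics; cat > h.py <<'E'
import numpy as np, cv2
from scipy.spatial.transform import Rotation as R
from cell import status, get_image, ticket
def rot(q): return R.from_quat(np.r_[q[1:],q[0]]).as_matrix()
def grab(n):
    s=status.read_state(); d=get_image(n)
    if n=='wrist':
        T=np.eye(4);T[:3,:3]=rot(s['tool_rot']);T[:3,3]=s['eef_pos'];T=T@np.array(d['T_tool_cam'])
    else:
        T=np.eye(4);o=np.array(d['orientation']);T[:3,:3]=rot(o) if o.shape==(4,) else o;T[:3,3]=d['origin']
    return d,T
def toz(d,T,uv,z):
    r=np.linalg.inv(np.array(d['K']))@np.array([uv[0],uv[1],1.]); r=T[:3,:3]@(r*[1,-1,-1])
    return T[:3,3]+r*(z-T[2,3])/r[2]
def proj(d,T,P):
    c=(np.atleast_2d(P)-T[:3,3])@T[:3,:3]; c=c*[1,-1,-1]; p=c@np.array(d['K']).T
    return p[:,:2]/p[:,2:]
def save(d,n): cv2.imwrite('pics/'+n,d['img'][:,:,::-1])
E
python3 - <<'E'
from h import *
print(status.read_state())
for n in ['top','side']:
    d,T=grab(n); save(d,n+'1.png'); print(n,[k for k in d],np.round(T,3).tolist(),np.array(d['K']).tolist())
E
```

```text
pics
{'time': 0.0, 'q': array([-1.2767723 ,  0.62930749,  0.03842948,  1.51829703, -0.02697541,
        0.99629452, -0.01996435]), 'qvel': array([-0.00212236, -0.00159923, -0.0008406 ,  0.00032111, -0.00137117,
        0.00013814,  0.00125294]), 'joint_torque': array([ 3.95571178e-04, -5.49741125e+01,  1.14350338e+00, -1.86631483e+01,
       -5.22354722e-02,  2.34039308e-02,  1.77819211e-04]), 'eef_pos': array([0.22862217, 0.60779741, 0.20460163]), 'tool_rot': array([-1.43607511e-04,  1.78913060e-01,  9.83864481e-01, -8.82767054e-04]), 'wrist_force': array([-0.21600052,  0.15486171,  0.29770289]), 'ft_torque': array([0.0127271 , 0.00026106, 0.02282171]), 'grasp_force': 0.0, 'opening': 1.0000497895433287}
top ['img', 'K', 'origin', 'orientation'] [[0.016, 0.991, -0.135, 0.412], [-1.0, 0.019, 0.018, 0.015], [0.021, 0.135, 0.991, 1.08], [0.0, 0.0, 0.0, 1.0]] [[452.36226334574843, 0.0, 276.16478156821006], [0.0, 452.36226334574843, 211.1740243436573], [0.0, 0.0, 1.0]]
side ['img', 'K', 'origin', 'orientation'] [[0.858, 0.353, -0.374, 0.209], [-0.514, 0.575, -0.637, -0.537], [-0.01, 0.738, 0.675, 0.629], [0.0, 0.0, 0.0, 1.0]] [[436.1836992941518, 0.0, 279.58390663716204], [0.0, 436.1836992941518, 199.9336015851796], [0.0, 0.0, 1.0]]
```

View pics/top1.png

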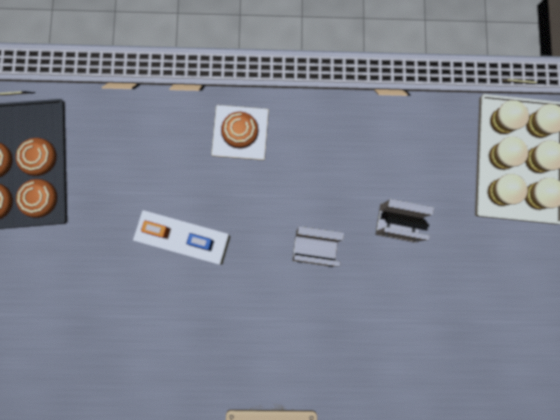

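View pics/side1.png

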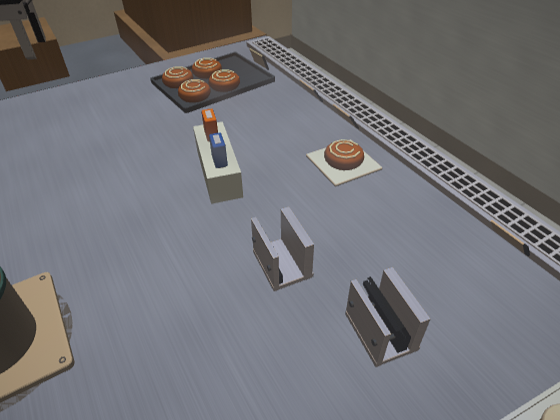

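The top view shows the orange gauge at (155,229), blue at (200,241), an open clamp at (318,246) and a clamp with a black lip at (405,221). The side view agrees: the near-right clamp at (388,315) has the tall black lip. I'll crop closer to measure.

```bash
python3 - <<'E'
from h import *
d,T=grab('top'); s,S=grab('side')
a=cv2.resize(d['img'][190:250,370:440],None,fx=5.7,fy=5.7,interpolation=cv2.INTER_CUBIC)
b=cv2.resize(s['img'][255:370,330:445],None,fx=3.4,fy=3.4,interpolation=cv2.INTER_CUBIC)
c=cv2.resize(d['img'][205:270,130:235],(399,247),interpolation=cv2.INTER_CUBIC)
o=np.zeros((600,800,3),np.uint8); o[:342,:399]=a[:342,:399]; o[:391,400:791]=b[:391,:391]; o[345:592,:399]=c
cv2.imwrite('pics/crop.png',o[:,:,::-1])
print(toz(d,T,(405,221),.09),toz(d,T,(200,241),.125),toz(d,T,(155,229),.125))
hsv=cv2.cvtColor(d['img'],cv2.COLOR_RGB2HSV)
m=cv2.inRange(hsv,(105,100,40),(125,255,255)); m[:200]=0;m[275:]=0;m[:,:180]=0;m[:,225:]=0
p=cv2.findNonZero(m); r=cv2.minAreaRect(p); print(r)
E
```

```text
[ 0.53036763 -0.28926188  0.09      ] [0.47564517 0.15647207 0.125     ] [0.4992444  0.25197818 0.125     ]
((199.28302001953125, 241.50942993164062), (23.900733947753906, 10.98884391784668), 15.945395469665527)
```

View pics/crop.png

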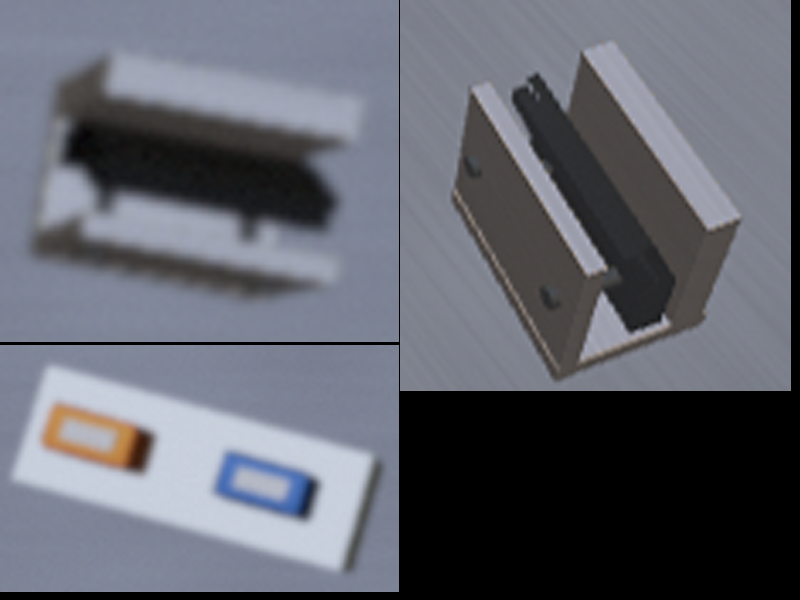

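The lipped clamp (right, around (405,221)) is firm. Its thick back wall is on the far (+x) side, and the lip leans towards the near wall. The blue gauge is the second from the left in the rack, at (200,241).

```bash
cat >> h.py <<'E'
def goal(pos,yaw):
    """fractions from the present pose to tool-down pose, tool y at world angle yaw (deg)"""
    s=status.read_state(); M=rot(s['tool_rot']); a=np.radians(yaw)
    y=np.array([np.cos(a),np.sin(a),0]); z=np.array([0,0,-1.]); G=np.c_[np.cross(y,z),y,z]
    sh=M.T@(np.array(pos)-s['eef_pos'])/.2; w=R.from_matrix(M.T@G).as_rotvec()/(np.pi/2)
    print('t',round(s['time'],2),'frac',np.round(sh,4),np.round(w,4))
E
python3 - <<'E'
from h import *
print(np.round(get_image('wrist')['T_tool_cam'],3)); 
goal([.4756,.1565,.25],-16); goal([.4756,.1565,.25],164)
E
```

```text
[[-0.     0.96   0.28   0.082]
 [ 1.     0.001 -0.001 -0.   ]
 [-0.001  0.28  -0.96  -0.18 ]
 [ 0.     0.     0.     1.   ]]
t 0.25 frac [-1.9505 -1.6792 -0.2234] [-4.000e-04  4.000e-04  9.487e-01]
t 0.25 frac [-1.9505 -1.6792 -0.2234] [-4.0000e-04 -4.0000e-04 -1.0513e+00]
```

>>> {"method": "send_rows", "body": {
  "series": [
    [-0.25,-0.2,-0.1,0,0,0.1],
    [-0.5,-0.42,-0.22,0,0,0.2],
    [-0.75,-0.65,-0.22,0,0,0.3],
    [-0.975,-0.84,-0.22,0,0,0.4],
    [-0.975,-0.84,-0.22,0,0,0.5],
    [-0.975,-0.84,-0.22,0,0,0.5]
  ],
  "hand": 1
}}

```text
time: 1.0
eef_pos: [0.3529, 0.3815, 0.2498]
tool_rot: [0.0, 0.542, 0.84, 0.0]
wrist_force: [-0.4, 1.0, 0.6]
opening: 1.0
grasp_force: 0.0
```

```bash
python3 - <<'E'
from h import *
goal([.4756,.1565,.25],-16)
E
```

```text
t 1.0 frac [-1.2778e+00  9.5600e-02 -9.0000e-04] [ 3.00e-04 -1.00e-04  4.48e-01]
```

>>> {"method": "send_rows", "body": {
  "series": [
    [-0.25,0.02,0,0,0,0.1],
    [-0.5,0.05,0,0,0,0.2],
    [-0.75,0.08,0,0,0,0.3],
    [-1,0.095,0,0,0,0.4],
    [-1,0.095,0,0,0,0.448]
  ]
}}

```text
time: 1.62
eef_pos: [0.4538, 0.2057, 0.2496]
tool_rot: [0.001, 0.8, 0.601, 0.0]
wrist_force: [-0.6, 1.1, -0.3]
opening: 1.003
grasp_force: 0.0
```

```bash
python3 - <<'E'
from h import *
goal([.4756,.1565,.25],-16)
E
```

```text
t 1.62 frac [-0.206   0.1734 -0.0015] [ 0.001   0.0005 -0.0021]
```

>>> {"method": "send_rows", "body": {
  "series": [
    [-0.15,0.12,0,0,0,0],
    [-0.206,0.173,0,0,0,0],
    [-0.206,0.173,0,0,0,0],
    [-0.206,0.173,0,0,0,0]
  ]
}}

```text
time: 2.12
eef_pos: [0.4735, 0.1608, 0.2493]
tool_rot: [-0.001, 0.797, 0.603, -0.0]
wrist_force: [-0.1, 0.1, 0.5]
opening: 1.003
grasp_force: 0.0
```

```bash
python3 - <<'E'
from h import *
s=status.read_state(); print(s['eef_pos'])
d,T=grab('wrist'); save(d,'w1.png')
hsv=cv2.cvtColor(d['img'],cv2.COLOR_RGB2HSV)
m=cv2.inRange(hsv,(105,110,60),(125,255,255))
cs,_=cv2.findContours(m,cv2.RETR_EXTERNAL,cv2.CHAIN_APPROX_NONE); c=max(cs,key=cv2.contourArea)
print(cv2.minAreaRect(c), cv2.boundingRect(c))
E
```

```text
[0.47349087 0.16076752 0.24926194]
((275.0432434082031, 187.51303100585938), (63.63117218017578, 29.188087463378906), 88.36341857910156) (260, 156, 31, 64)
```

View pics/w1.png

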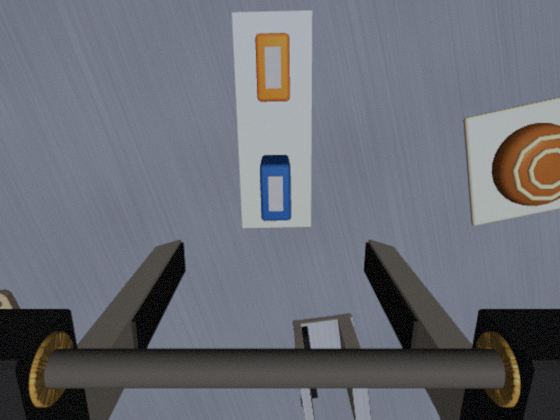

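The wrist view shows the blue handle's bright top face at columns 261–291, rows ~166–220, with its dark side face at rows 156–166. The orange gauge is at (273,67), and the fingers are clear of both.

```bash
python3 - <<'E'
from h import *
d,T=grab('wrist'); g=d['img']
print(g[150:225:3,265].tolist())
hsv=cv2.cvtColor(g,cv2.COLOR_RGB2HSV)
for lo in (110,130,150):
    m=cv2.inRange(hsv,(105,110,lo),(125,255,255))
    cs,_=cv2.findContours(m,cv2.RETR_EXTERNAL,cv2.CHAIN_APPROX_NONE); c=max(cs,key=cv2.contourArea)
    r=cv2.minAreaRect(c); P=np.array([toz(d,T,p,.125) for p in cv2.boxPoints(r)])
    e=np.roll(P,-1,0)-P
    print(lo,r,'ctr',P.mean(0).round(4),np.linalg.norm(e,axis=1).round(4),np.degrees(np.arctan2(e[:,1],e[:,0])).round(1))
E
```

```text
[[170, 175, 176], [171, 177, 178], [5, 31, 56], [11, 34, 63], [6, 34, 62], [35, 69, 124], [44, 89, 151], [42, 86, 149], [46, 90, 150], [44, 84, 148], [36, 83, 147], [44, 85, 149], [35, 83, 144], [39, 83, 145], [42, 86, 146], [41, 82, 147], [44, 85, 146], [37, 83, 145], [35, 80, 145], [39, 82, 146], [37, 81, 144], [34, 82, 143], [36, 80, 143], [35, 70, 127], [174, 177, 174]]
110 ((275.394775390625, 191.81727600097656), (55.00612258911133, 28.73113250732422), 88.36341857910156) ctr [0.4747 0.1621 0.125 ] [0.0237 0.0479 0.0248 0.0479] [ -14.1 -103.5  165.9   75.2]
130 ((275.5011291503906, 192.03443908691406), (54.07131576538086, 26.777189254760742), 88.02507019042969) ctr [0.4748 0.1619 0.125 ] [0.0221 0.0471 0.0231 0.0471] [ -13.8 -103.3  166.3   75.6]
150 ((281.08660888671875, 177.37452697753906), (36.04844665527344, 20.415555953979492), 55.17551040649414) ctr [0.4828 0.1731 0.125 ] [0.0169 0.0304 0.0173 0.0307] [  19.3  -71.  -159.8  108.3]
```

```bash
python3 - <<'E'
from h import *
goal([.4748,.162,.083],-14.4)
E
```

```text
t 2.23 frac [0.0085 0.0048 0.8316] [-0.0004 -0.0002 -0.0154]
```

>>> {"method": "send_rows", "body": {
  "series": [
    [0.008,0.005,0.2,0,0,-0.015],
    [0.008,0.005,0.45,0,0,-0.015],
    [0.008,0.005,0.65,0,0,-0.015],
    [0.008,0.005,0.78,0,0,-0.015],
    [0.008,0.005,0.83,0,0,-0.015],
    [0.008,0.005,0.83,0,0,-0.015]
  ]
}}

```text
time: 2.98
eef_pos: [0.4753, 0.1607, 0.0834]
tool_rot: [-0.0, 0.791, 0.612, -0.0]
wrist_force: [1.0, -1.0, 1.1]
opening: 0.998
grasp_force: 0.0
```

>>> {"method": "send_rows", "body": {
  "series": [
    [0,0,0,0,0,0],
    [0,0,0,0,0,0],
    [0,0,0,0,0,0],
    [0,0,0,0,0,0],
    [0,0,0,0,0,0],
    [0,0,0,0,0,0]
  ],
  "hand": 0,
  "force": 30
}}

```text
time: 3.72
eef_pos: [0.4754, 0.1603, 0.0834]
tool_rot: [-0.0, 0.791, 0.612, -0.0]
wrist_force: [-1.0, -0.1, 0.0]
opening: 0.398
grasp_force: 0.0
```

>>> {"method": "send_rows", "body": {
  "series": [
    [0,0,0,0,0,0],
    [0,0,0,0,0,0],
    [0,0,0,0,0,0],
    [0,0,0,0,0,0]
  ]
}}

```text
time: 4.22
eef_pos: [0.4753, 0.1603, 0.0834]
tool_rot: [-0.0, 0.791, 0.612, -0.0]
wrist_force: [-0.2, 0.1, 0.4]
opening: 0.271
grasp_force: 30.0
```

>>> {"method": "send_rows", "body": {
  "series": [
    [0,0,-0.1,0,0,0],
    [0,0,-0.3,0,0,0],
    [0,0,-0.55,0,0,0],
    [0,0,-0.75,0,0,0],
    [0,0,-0.75,0,0,0]
  ]
}}

```text
time: 4.85
eef_pos: [0.4774, 0.1608, 0.2361]
tool_rot: [0.001, 0.791, 0.612, 0.003]
wrist_force: [0.6, -0.4, -1.4]
opening: 0.277
grasp_force: 30.0
```

```bash
python3 - <<'E'
from h import *
goal([.515,-.37,.2334],-8)
E
```

```text
t 4.85 frac [-2.5214  0.8498  0.0076] [ 0.0033 -0.0024 -0.0731]
```

>>> {"method": "send_rows", "body": {
  "series": [
    [-0.15,0.05,0,0,0,-0.03],
    [-0.35,0.12,0,0,0,-0.073],
    [-0.6,0.2,0,0,0,-0.073],
    [-0.84,0.28,0,0,0,-0.073],
    [-1,0.34,0,0,0,-0.073]
  ]
}}

```text
time: 5.48
eef_pos: [0.4897, -0.0528, 0.2322]
tool_rot: [-0.001, 0.756, 0.655, -0.001]
wrist_force: [-0.2, 0.6, -0.6]
opening: 0.275
grasp_force: 30.0
```

```bash
python3 - <<'E'
from h import *
goal([.515,-.37,.2334],-8)
E
```

```text
t 5.47 frac [-1.5519  0.35   -0.0054] [-0.0014  0.0005 -0.0017]
```

>>> {"method": "send_rows", "body": {
  "series": [
    [-0.25,0.06,0,0,0,0],
    [-0.5,0.11,0,0,0,0],
    [-0.75,0.17,0,0,0,0],
    [-1,0.225,0,0,0,0]
  ]
}}

```text
time: 5.98
eef_pos: [0.5069, -0.2557, 0.2318]
tool_rot: [-0.001, 0.755, 0.656, -0.0]
wrist_force: [-0.0, -0.1, -0.6]
opening: 0.273
grasp_force: 30.0
```

>>> {"method": "send_rows", "body": {
  "series": [
    [-0.25,0.06,0,0,0,0],
    [-0.45,0.11,0,0,0,0],
    [-0.55,0.125,0,0,0,0],
    [-0.55,0.125,0,0,0,0],
    [-0.55,0.125,0,0,0,0]
  ]
}}

```text
time: 6.6
eef_pos: [0.5173, -0.3646, 0.2329]
tool_rot: [-0.001, 0.754, 0.657, 0.001]
wrist_force: [0.5, 0.7, -1.8]
opening: 0.273
grasp_force: 30.0
```

```bash
python3 - <<'E'
from h import *
print(status.read_state()['eef_pos'])
d,T=grab('wrist'); save(d,'w2.png')
E
```

```text
[ 0.51731625 -0.36461082  0.23287542]
```

View pics/w2.png

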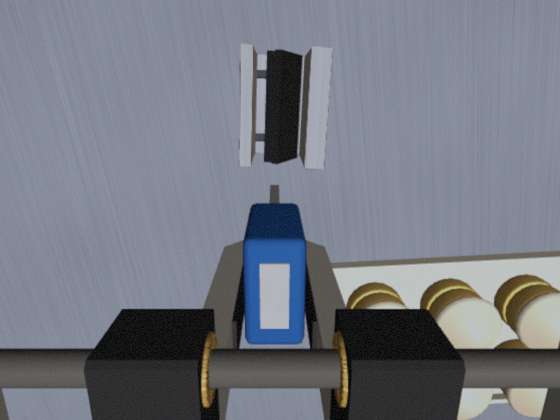

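The wrist view shows the firm clamp: back-wall rim from about (313–331,48) to (305–325,167), front-wall rim around (241–251,45–165), and the black lip between them. The gauge is held upright at (275,275), with its blade at (275,190). I'll enlarge the clamp to get exact corners.

```bash
python3 - <<'E'
from h import *
i=cv2.imread('pics/w2.png')[35:180,225:345]
cv2.imwrite('pics/w2c.png',cv2.resize(i,None,fx=4,fy=4,interpolation=cv2.INTER_CUBIC))
E
```

```text
(no output)
```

View pics/w2c.png

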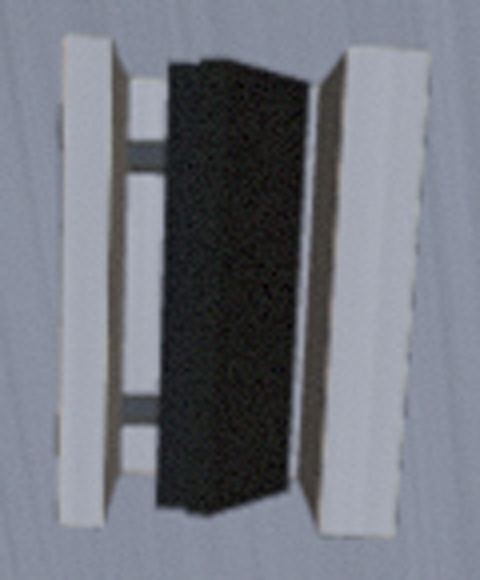

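```bash
cat > c.py <<'E'
from h import *
d,T=grab('wrist'); print('eef',status.read_state()['eef_pos'].round(4))
C=np.array([[348,47],[320,534],[430,52],[396,536],[64,35],[60,525],[110,38],[104,526]])
P=np.array([toz(d,T,(225+(u+.5)/4-.5,35+(v+.5)/4-.5),.09) for u,v in C])
for n,a,b in [('bi',0,1),('bo',2,3),('ho',4,5),('hi',6,7)]:
    e=P[a]-P[b]; print(n,P[a,:2].round(4),P[b,:2].round(4),'len',np.linalg.norm(e).round(4),'x-yaw',(np.degrees(np.arctan2(e[1],e[0]))-90).round(2))
bi,bo,ho=P[:2].mean(0),P[2:4].mean(0),P[4:6].mean(0)
e=(P[0]-P[1])+(P[2]-P[3])+(P[4]-P[5])+(P[6]-P[7]); e/=np.linalg.norm(e); x=np.array([e[1],-e[0],0])
print('yaw',np.degrees(np.arctan2(x[1],x[0])),'widths back',(bo-bi)@x,'total',(bo-ho)@x,'hw',(P[6:].mean(0)-ho)@x)
c=P.mean(0); o=bi+((c-bi)@e)*e-.011*x; print('origin from bi',o,'from bo',bo+((c-bo)@e)*e-.028*x, 'from ho',ho+((c-ho)@e)*e+.05*x)
E
python3 c.py
```

```text
eef [ 0.5176 -0.3648  0.2334]
bi [ 0.5636 -0.2513] [ 0.5466 -0.3494] len 0.0995 x-yaw -9.84
bo [ 0.5798 -0.2545] [ 0.5631 -0.3521] len 0.099 x-yaw -9.75
ho [ 0.5073 -0.2412] [ 0.4902 -0.3396] len 0.0998 x-yaw -9.82
hi [ 0.5163 -0.2431] [ 0.4998 -0.3411] len 0.0994 x-yaw -9.58
yaw -9.747821347700155 widths back 0.0166585788727263 total 0.07383990880973838 hw 0.009455135643054004
origin from bi [ 0.54423677 -0.29840622  0.09      ] from bo [ 0.54390028 -0.29834841  0.09      ] from ho [ 0.54800031 -0.29905276  0.09      ]
```

```bash
cat > t.py <<'E'
from h import *
d,T=grab('wrist'); K=np.array(d['K']); Tc=np.array(d['T_tool_cam']); g=d['img'].astype(int)
for p in [(0.025,0,-.0416),(-.025,0,-.0416),(0,0,-.0416),(.02,0,.0734),(.02,.003,.0734),(.02,-.003,.0734)]: print(p,proj(d,Tc,np.array(p)).round(1))
hsv=cv2.cvtColor(d['img'],cv2.COLOR_RGB2HSV); m=cv2.inRange(hsv,(100,110,40),(125,255,255))
for r in (220,235,260,290,320,335):
    c=np.where(m[r])[0]; print(r,c.min(),c.max(),(c.min()+c.max())/2)
for r in (188,194,200): print(r,g[r,264:288].sum(1).tolist())
E
python3 t.py; python3 - <<'E'
from h import *
d,T=grab('top'); x=np.array([np.cos(np.radians(-9.75)),np.sin(np.radians(-9.75)),0]); e=np.array([-x[1],x[0],0]); o=np.array([.5441,-.2984,0])
P=[o+x*a+e*b+[0,0,.09] for a in(.011,.028,-.046) for b in(-.05,.05)]
print(proj(d,T,P).round(1).tolist())
i=cv2.resize(d['img'][190:250,370:440],None,fx=8,fy=8,interpolation=cv2.INTER_CUBIC)
for p in proj(d,T,P): cv2.circle(i,tuple(int(v) for v in ((p-[370,190]+.5)*8)),3,(255,0,0),-1)
cv2.imwrite('pics/topc.png',i[:,:,::-1])
E
```

```text
(0.025, 0, -0.0416) [[274.5 241. ]]
(-0.025, 0, -0.0416) [[274.5 347.8]]
(0, 0, -0.0416) [[274.5 296.8]]
(0.02, 0, 0.0734) [[274.3 185.4]]
(0.02, 0.003, 0.0734) [[278.6 185.3]]
(0.02, -0.003, 0.0734) [[270.  185.4]]
220 249 300 274.5
235 245 303 274.0
260 243 305 274.0
290 243 305 274.0
320 245 303 274.0
335 245 303 274.0
188 [432, 431, 424, 424, 429, 407, 291, 222, 218, 215, 220, 225, 195, 212, 293, 399, 424, 422, 433, 430, 432, 434, 437, 434]
194 [420, 430, 436, 431, 427, 385, 242, 211, 229, 222, 226, 216, 221, 214, 260, 368, 417, 430, 435, 429, 427, 435, 423, 432]
200 [432, 426, 440, 439, 408, 340, 213, 216, 213, 208, 225, 215, 214, 211, 224, 334, 425, 434, 426, 430, 422, 423, 422, 423]
[[431.8, 214.3], [387.6, 205.9], [432.9, 206.9], [388.7, 198.5], [428.2, 239.5], [383.6, 231.0]]
```

View pics/topc.png

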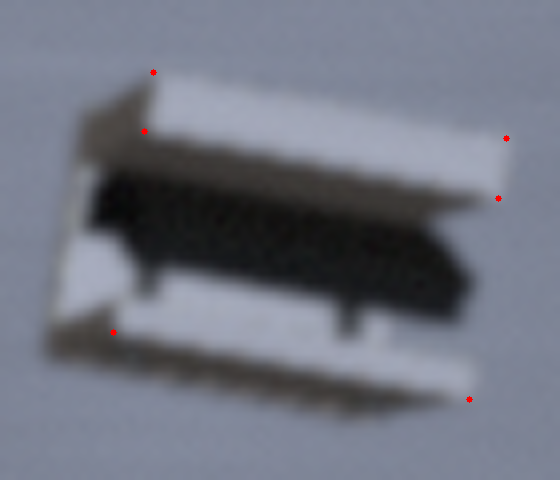

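The model projected onto the top view matches the rim corners to about 1 px. The held gauge is centred and upright in the tool. Next I'll move over the slot.

```bash
python3 - <<'E'
from h import *
goal([.5471,-.2989,.21],-9.75)
E
```

```text
t 6.8 frac [0.3499 0.1006 0.1185] [ 0.0002 -0.0005  0.0206]
```

>>> {"method": "send_rows", "body": {
  "series": [
    [0.1,0.03,0,0,0,0.02],
    [0.25,0.07,0,0,0,0.02],
    [0.35,0.1,0.05,0,0,0.02],
    [0.35,0.1,0.118,0,0,0.02],
    [0.35,0.1,0.118,0,0,0.02],
    [0.35,0.1,0.118,0,0,0.02],
    [0.35,0.1,0.118,0,0,0.02]
  ]
}}

```text
time: 7.68
eef_pos: [0.5462, -0.3018, 0.2102]
tool_rot: [0.0, 0.766, 0.643, -0.0]
wrist_force: [0.0, -0.3, -0.5]
opening: 0.273
grasp_force: 30.0
```

```bash
python3 - <<'E'
from h import *
s=status.read_state(); print(s['eef_pos'],s['wrist_force'])
goal([.5471,-.2989,.165],-9.75); goal([.5471,-.2989,.1034],-9.75)
d,T=grab('side'); 
cv2.imwrite('pics/s2.png',cv2.resize(d['img'][190:380,290:460],None,fx=3,fy=3,interpolation=cv2.INTER_CUBIC)[:,:,::-1])
E
```

```text
[ 0.54617251 -0.30177427  0.2101922 ] [ 0.00175836 -0.3410322  -0.52535513]
t 7.67 frac [0.0151 0.002  0.226 ] [ 0.0003  0.0004 -0.0017]
t 7.67 frac [0.0153 0.0018 0.534 ] [ 0.0003  0.0004 -0.0017]
```

View pics/s2.png

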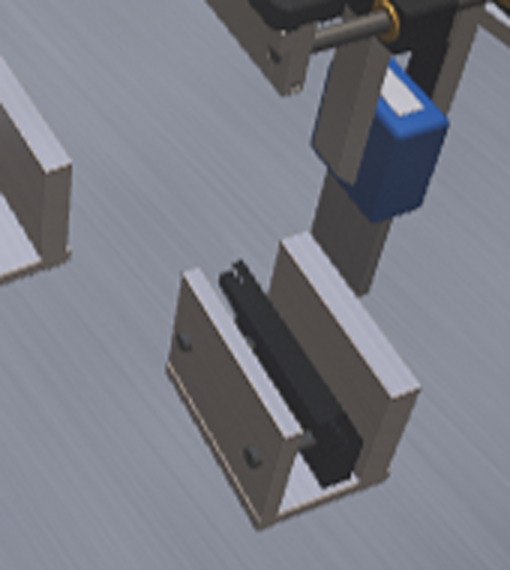

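```bash
python3 - <<'E'
from h import *
d,T=grab('side'); s=status.read_state(); M=rot(s['tool_rot'])
f=lambda p:((proj(d,T,p)-[290,190]+.5)*3).round(0).tolist()
print('blade end',f([s['eef_pos']+M@np.array([a,b,.0734]) for a in(-.02,.02) for b in (-.003,.003)]))
x=np.array([np.cos(np.radians(-9.75)),np.sin(np.radians(-9.75)),0]); e=np.array([-x[1],x[0],0]); o=np.array([.5441,-.2984,0])
print('back wall',f([o+x*a+e*b+[0,0,.09] for a in(.011,.028) for b in(-.05,.05)]))
E
```

```text
blade end [[361.0, 301.0], [372.0, 297.0], [313.0, 236.0], [324.0, 233.0]]
back wall [[396.0, 399.0], [283.0, 241.0], [426.0, 388.0], [311.0, 232.0]]
```

The side view shows the blade over the slot, with its end edge running from about (315,235) to (365,293) in the crop. That agrees with the projection, so I'm descending slowly.

>>> {"method": "send_rows", "body": {
  "series": [
    [0.015,0.002,0.05,0,0,0],
    [0.015,0.002,0.12,0,0,0],
    [0.015,0.002,0.18,0,0,0],
    [0.015,0.002,0.22,0,0,0],
    [0.015,0.002,0.24,0,0,0],
    [0.015,0.002,0.26,0,0,0],
    [0.015,0.002,0.28,0,0,0]
  ]
}}

```text
time: 8.65
eef_pos: [0.5476, -0.2978, 0.1539]
tool_rot: [0.0, 0.765, 0.644, 0.0]
wrist_force: [0.1, -0.2, -0.2]
opening: 0.274
grasp_force: 30.0
```

```bash
python3 - <<'E'
from h import *
s=status.read_state(); print(s['eef_pos'],s['wrist_force'])
goal([.5471,-.2989,.1034],-9.75)
d,T=grab('side'); 
cv2.imwrite('pics/s3.png',cv2.resize(d['img'][190:380,290:460],None,fx=3,fy=3,interpolation=cv2.INTER_CUBIC)[:,:,::-1])
E
```

```text
[ 0.54763403 -0.29784504  0.15388997] [ 0.11451176 -0.16643334 -0.22526459]
t 8.65 frac [-0.0056 -0.0019  0.2524] [ 0.0004  0.0001 -0.0008]
```

View pics/s3.png

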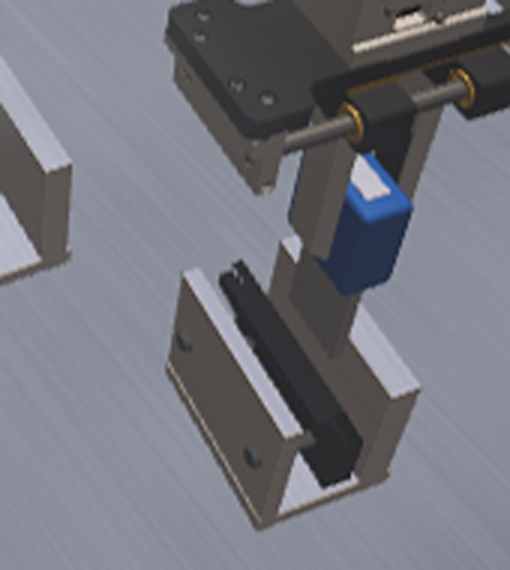

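The blade tip is inside the slot, in front of the back wall, with no contact force. Continuing down.

>>> {"method": "send_rows", "body": {
  "series": [
    [0,0,0.03,0,0,0],
    [0,0,0.06,0,0,0],
    [0,0,0.09,0,0,0],
    [0,0,0.12,0,0,0]
  ]
}}

```text
time: 9.2
eef_pos: [0.5491, -0.2982, 0.1302]
tool_rot: [0.002, 0.765, 0.644, 0.001]
wrist_force: [3.3, -0.6, 4.1]
opening: 0.276
grasp_force: 30.0
```

>>> {"method": "send_rows", "body": {
  "series": [
    [0,0,0.03,0,0,0],
    [0,0,0.06,0,0,0],
    [0,0,0.09,0,0,0]
  ]
}}

```text
time: 9.57
eef_pos: [0.5481, -0.2979, 0.1116]
tool_rot: [0.001, 0.765, 0.644, 0.0]
wrist_force: [3.7, -1.0, 1.1]
opening: 0.276
grasp_force: 30.0
```

```bash
python3 - <<'E'
from h import *
s=status.read_state(); print(s['eef_pos'],s['wrist_force'])
goal([.5471,-.2989,.1034],-9.75)
E
```

```text
[ 0.54813987 -0.29787941  0.11163118] [ 3.65580274 -0.95541213  1.12338705]
t 9.57 frac [-0.0059 -0.0043  0.0412] [ 0.0009  0.0002 -0.0008]
```

>>> {"method": "send_rows", "body": {
  "series": [
    [0,0,0.02,0,0,0],
    [0,0,0.035,0,0,0],
    [0,0,0.042,0,0,0],
    [0,0,0.042,0,0,0]
  ]
}}

```text
time: 10.07
eef_pos: [0.5474, -0.2976, 0.1034]
tool_rot: [-0.0, 0.765, 0.644, 0.0]
wrist_force: [3.4, -1.3, 1.1]
opening: 0.274
grasp_force: 30.0
```

>>> {"method": "send_rows", "body": {
  "series": [
    [0,0,0.004,0,0,0],
    [0,0,0.008,0,0,0],
    [0,0,0.008,0,0,0]
  ]
}}

```text
time: 10.45
eef_pos: [0.5475, -0.2977, 0.1034]
tool_rot: [0.0, 0.765, 0.644, 0.0]
wrist_force: [0.5, 1.2, 11.3]
opening: 0.278
grasp_force: 30.0
```

The handle is seated: the force rose to 11 N with no further travel. Releasing.

>>> {"method": "send_rows", "body": {
  "series": [
    [0,0,0,0,0,0],
    [0,0,0,0,0,0],
    [0,0,0,0,0,0],
    [0,0,0,0,0,0],
    [0,0,0,0,0,0],
    [0,0,0,0,0,0],
    [0,0,0,0,0,0]
  ],
  "hand": 0.8
}}

```text
time: 11.32
eef_pos: [0.5474, -0.2976, 0.1018]
tool_rot: [-0.0, 0.765, 0.644, -0.0]
wrist_force: [0.8, 0.9, -0.9]
opening: 0.798
grasp_force: 0.0
```

>>> {"method": "send_rows", "body": {
  "series": [
    [0,0,-0.05,0,0,0],
    [0,0,-0.15,0,0,0],
    [0,0,-0.35,0,0,0],
    [0,0,-0.6,0,0,0],
    [0,0,-0.8,0,0,0],
    [0,0,-0.8,0,0,0],
    [0,0,-0.8,0,0,0],
    [0,0,-0.8,0,0,0]
  ]
}}

```text
time: 12.32
eef_pos: [0.5467, -0.2971, 0.2605]
tool_rot: [-0.001, 0.765, 0.644, -0.0]
wrist_force: [-0.1, 0.6, -0.2]
opening: 0.803
grasp_force: 0.0
```

```bash
python3 - <<'E'
from h import *
s=status.read_state(); print(s['eef_pos'],s['wrist_force'],s['opening'])
d,T=grab('side'); save(d,'s4.png')
E
```

```text
[ 0.54670855 -0.29705934  0.26049808] [-0.09282309  0.62781823 -0.18137136] 0.8032456980134091
```

View pics/s4.png

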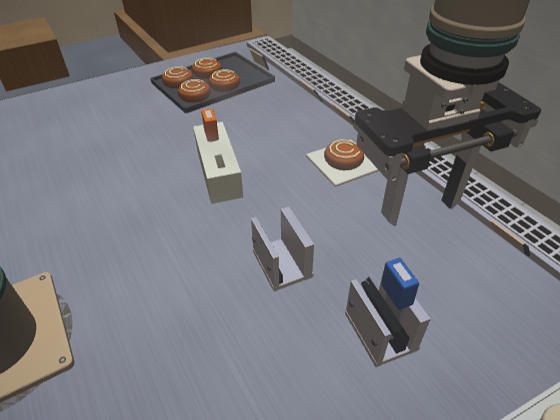

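The blue gauge stands upright in the firm clamp at (400,285), near mid-length. The orange gauge is still in the rack at (210,125), and the gripper is clear. One numeric check of the seating before I hand in.

```bash
python3 - <<'E'
from h import *
d,T=grab('side')
x=np.array([np.cos(np.radians(-9.75)),np.sin(np.radians(-9.75)),0]); e=np.array([-x[1],x[0],0]); o=np.array([.5441,-.2984,0])+.008*x
P=proj(d,T,[o+x*a+e*b+[0,0,z] for a in(-.013,.013) for b in(-.025,.025) for z in (.09,.145)])
m=cv2.inRange(cv2.cvtColor(d['img'],cv2.COLOR_RGB2HSV),(100,100,30),(125,255,255)); m[:240]=0; m[330:]=0; m[:,:360]=0
print(P.min(0),P.max(0),cv2.boundingRect(m))
E
```

```text
[383.18623051 256.51044303] [425.31229454 311.86659592] (382, 258, 37, 51)
```

```bash
python3 -c "
from h import *
print(ticket.close_job())"
```

```text
the job is handed in; nothing more can be done
None
```

The blue gauge is standing upright in the firm clamp, handle on the rim and released, with the orange gauge still in the rack; the job was handed in at about 12.4 s, and no verdict came back.

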